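# Point out the spare wheel and the toy it belongs to

### The arm

A 7-joint arm with a two-finger parallel gripper is mounted at the origin on a cart in front of the work surface, level with it; the furniture and walls round the work are solid. World frame = base frame: x ahead of the robot, y to its left, z up, the work surface at z = 0. Lengths are in m, angles in rad, forces in N, time in s.
With the tool pointing down it reaches from about 0.4 to 0.85 m from the base axis. Payload 10.4 kg.
Tool frame: the origin (TCP) lies between the finger pads; the fingertips stand 25 mm ahead of it and the grasp point (between the pads) lies 6 mm ahead of it; x points along the fingers, y is the direction in which the jaws open and shut, and the axes are right-handed (so a half turn about x gives the same grasp; the last joint's range is limited). The gripper opens to 87 mm and grips with 3 to 60 N. Pads are 19 mm wide; open, the fingers measure 117 mm over their backs; the gripper's body (75 mm by 190 mm) begins 51 mm behind the grasp point.
Start: joints at [-1.369, 0.332, -0.065, 1.46, 0.022, 1.35, -0.088], TCP at [0.139, 0.609, 0.248] pointing down, gripper open.
Joint ranges: [-2.6, 2.6], [-0.5, 2.12], [-1.47, 1.34], [0.16, 2.42], [-1.27, 4.41], [0.06, 2.06], [-2.6, 2.6]. Speed limits (rad/s): [2.22, 2.22, 2.79, 2.79, 3.14, 3.14, 3.14].

### API

Orientations are given as a unit quaternion [x, y, z, w].
In Python, from bench import r gives the robot as it stands.
- The arm moves only by the shell command python3 -m pendant 'ROWS' [FORCE]. ROWS is JSON, a list of rows, each an object with "translation": the shift along the world's x, y, z in cm, a list of three; "angular": the turn, a rotation vector about the world's x, y, z in degrees, a list of three; "hand": the opening, from -1 (shut) to 1 (fully open). In form: [{"translation": [dx, dy, dz], "angular": [wx, wy, wz], "hand": hand}, ...]. A call has 1 to 20 rows; each row shifts and turns the commanded pose from where the row before left it; what a row does not reach is not made up. A row lasts 1/10 s, in which the tool goes at most 50 mm and 8.59 degrees, less where a joint would pass 70% of its speed; a pose out of reach is approached as far as the arm can. A call is refused whole if a number of a shift passes 5 or a number of a turn 8.59, either way. A call with a gripper value outside its range is refused whole. The fingers move at their own pace and stop on an object; FORCE is the grip in N (left out, the last holds). Time passes only in rows, so rows that do not move let the fingers close. It gives the time, the measured TCP pose, the force and the opening at its end, in the units of the state.
- r.read_state(): the state, without advancing time (a new reading comes with each control period).
- r.camera(name): name is "side" or "top"; returns the picture (400x640x3 uint8, red, green, blue); there is no depth.
- r.camera_info(name): a dict with "fx", "fy", "cx", "cy" (pixels), "rvec" (rotation vector, rad) and "tvec" (3), from world to camera coordinates, as OpenCV has them. Camera axes: x right, y down, z forward; pixel columns grow to the right and rows downward; lengths in m; the calibration is good to about 2 mm. A picture is of the moment at which its call begins. camera_info takes no time and is no camera call.
- r.close_job(): hands the job in, once; it reports no verdict.
Trained networks look in the newest picture that a camera, given by its name, has taken for a name from the list of things; names that differ only in an ending like _2 or _b are one class to them, and where a whole thing is asked for, a point or a joint stands for the part that bears it (a point fixed in the world has none). Each returns a list of dicts, best first, with "confidence" (0 to 1); they miss things now and then, are a little off and sometimes report something else, mostly with a low value. They report only what shows in the picture. A call takes as long as a camera call. They do not tell look-alikes from the thing itself.
- r.find_in(camera, name): "point" ([row, column] in pixels, amid what is visible of it).
- r.mark_of(camera, name): "point" ([row, column] in pixels: a listed point, or the origin of a listed thing).
The state is a dict: "time": time; "joint_positions": joint angles; "joint_vel": joint speeds; "joint_torque": joint torques, N m; "ee_pos": TCP position; "eef_rot": TCP orientation; "ft_force": force on the tool from outside, world axes, zero at the start; "torque": the same for the moment, N m; "width": finger opening in m.
Only numpy, scipy, OpenCV 4.12 (cv2) and the standard library are available. Lean on these libraries where they do the work, as an engineer would, in place of code of your own. Each camera call takes 0.05 s, during which the arm holds its last target.

### The job

Show your workmate which spare wheel goes on which toy: point down at the dark brown wheel in the row of loose wheels on the bench top, with the fingertips about 2 cm above it, and stay there for about two seconds; then point in the same way at the roof of the toy dump truck's cab for about two seconds, and finish still pointing there. Touch nothing, lift nothing and move nothing, and do not point at any pale wheel or at either car.

Things in the scene. Friction and masses are not known exactly. Their poses are not given: they have to be found in the camera images.
- dark_wheel_top (a point): centre of the top face of a dark brown turned wooden toy wheel, 36 mm across and 14 mm thick, lying flat and loose on the bench; z up
- pale_wheel_a_top (a point): centre of the top face of a pale turned wooden toy wheel, 48 mm across and 14 mm thick, lying flat and loose on the bench; z up
- pale_wheel_b_top (a point): centre of the top face of a pale turned wooden toy wheel, 42 mm across and 14 mm thick, lying flat and loose on the bench; z up
- pale_wheel_c_top (a point): centre of the top face of a pale turned wooden toy wheel, 32 mm across and 14 mm thick, lying flat and loose on the bench; z up
- truck_roof (a point): centre of the flat cab roof of a pale wooden toy dump truck; the roof is 66 mm wide (x axis) and 60 mm long (y axis) and lies 116 mm over the bench; the truck is 270 mm long and 86 mm wide, loose, on its wheels; its bonnet lies to -y of the cab, its open tipper (87 mm high) to +y; z up
- car_a_roof (a point): pale wooden toy car with pale wheels, 173 mm long (its y axis), 62 mm wide (its x axis) and 73 mm high, loose, standing on its wheels on the bench; this point lies above the centre of its footprint at the height of its highest part (73 mm over the bench); z up
- car_b_roof (a point): brown wooden toy car with paler wheels, 144 mm long (its y axis), 62 mm wide (its x axis) and 61 mm high, loose, standing on its wheels on the bench; this point lies above the centre of its footprint at the height of its highest part (61 mm over the bench); z up
Not all that is in view belongs to the job. Leave any green or red look-alike of the part that bears dark_wheel_top alone.

How it is judged:
By the outcome, as a careful person would: the job done as asked, in the order asked, and still so for the second after the job is handed in, with the robot touching nothing.
It also fails if it takes over 38 s, if anything falls off the work surface, if the arm or the gripper's body presses on something with over 40 N, if the wrist force passes 120 N, or if a joint passes its speed limit or range.

## Working session

There is one attempt and no reset: what is moved stays moved. The work goes in short steps, Python scripts to look and compute and a shell command to move; the robot and the scene stay as the last step left them, time stands still between calls to the robot, and variables do not carry over. Pictures are saved under pics/ and viewed, and the job is handed in when it is done.

```bash
mkdir -p pics; ls; python3 - <<'E'
from bench import r
import cv2
s=r.read_state();print({k:s[k] for k in('time','ee_pos','eef_rot','width')})
for c in('top','side'):
    cv2.imwrite(f'pics/{c}0.png',r.camera(c)[:,:,::-1]);print(r.camera_info(c))
    for n in ['dark_wheel_top','pale_wheel_a_top','truck_roof','car_a_roof']:
        print(c,n,[(d['point'],round(d['confidence'],2)) for d in r.mark_of(c,n)])
E
```

```text
pics
{'time': 0.0, 'ee_pos': array([0.13921556, 0.60892815, 0.24675529]), 'eef_rot': array([ 0.07880384,  0.70268701, -0.07979993,  0.70260436]), 'width': 0.087060568903276}
{'fx': 431.3435059920363, 'fy': 431.3435059920363, 'cx': 316.74330940552494, 'cy': 197.57239135946693, 'rvec': array([ 2.20661733, -2.18717784,  0.07637426]), 'tvec': array([0.03365641, 0.51309878, 1.14377422])}
top dark_wheel_top [([225.7, 300.4], 0.54), ([191.5, 272.8], 0.52), ([208.6, 320.0], 0.46)]
top pale_wheel_a_top [([228.1, 268.7], 0.54), ([168.3, 325.6], 0.53)]
top truck_roof [([155.7, 453.6], 0.89), ([224.4, 300.8], 0.4)]
top car_a_roof [([165.1, 322.8], 0.76)]
{'fx': 519.786165559246, 'fy': 519.786165559246, 'cx': 317.0726602250847, 'cy': 199.53645190767145, 'rvec': array([ 2.18215901, -0.46207383,  0.23680485]), 'tvec': array([-0.48100997,  0.21993167,  1.25502854])}
side dark_wheel_top [([223.7, 274.2], 0.67), ([229.0, 306.6], 0.59), ([196.6, 293.0], 0.39)]
side pale_wheel_a_top [([201.9, 268.0], 0.47)]
side truck_roof [([265.9, 404.8], 0.7)]
side car_a_roof [([202.6, 334.9], 0.56)]
```

View pics/top0.png

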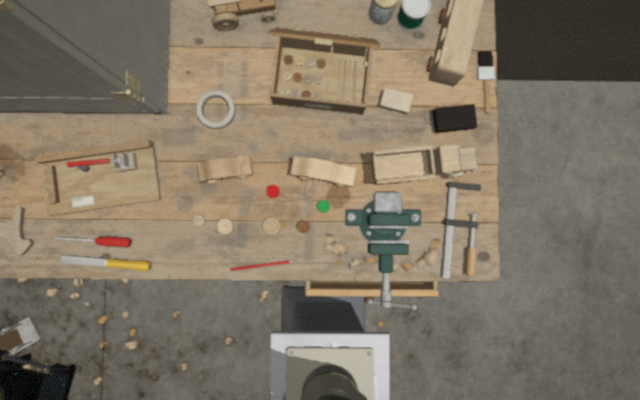

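View pics/side0.png

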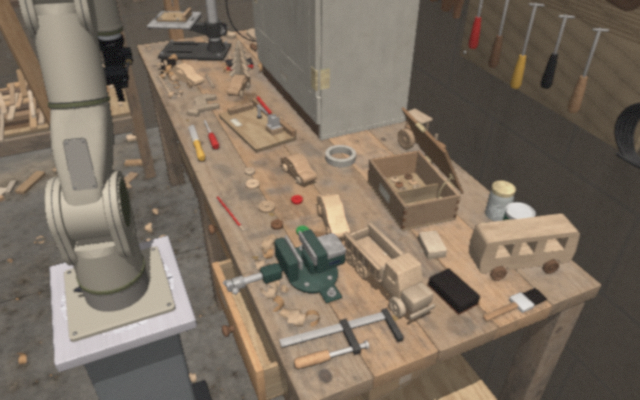

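```bash
python3 - <<'E'
import cv2
a=cv2.imread('pics/top0.png')[150:250,230:350];b=cv2.imread('pics/side0.png')[170:270,230:350]
cv2.imwrite('pics/crop0.png',cv2.resize(cv2.vconcat([a,b]),None,fx=3,fy=3,interpolation=cv2.INTER_CUBIC)[:600] if 0 else cv2.resize(cv2.hconcat([a,b]),None,fx=3.3,fy=3.3,interpolation=cv2.INTER_CUBIC))
E
```

```text
(no output)
```

View pics/crop0.png

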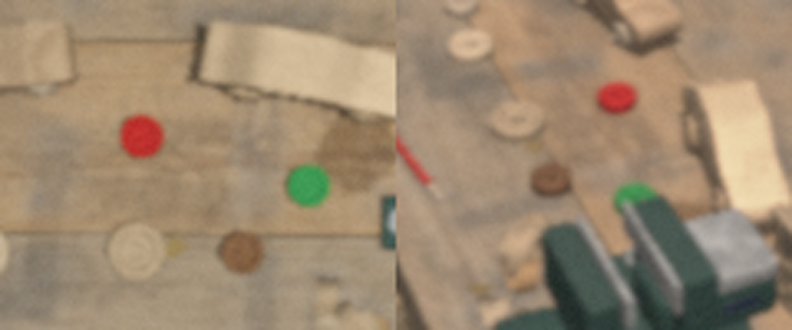

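In the top view the candidates for the dark wheel are:
- brown disc at (226,303), in the row with the pale ones
- red disc at (191,273)
- green disc at (207,323)
- pale discs at (226,271), (226,225) and (220,197)

The crop confirms that the brown one at (226,303), side view (224,276), is the dark wheel. The truck cab is at (157,455) in top and (266,404) in side. The green vise stands right next to the wheel.

```bash
cat > h.py <<'E'
import numpy as np,cv2
from bench import r
from scipy.spatial.transform import Rotation as R
def cam(c):
    i=r.camera_info(c);return np.array([[i['fx'],0,i['cx']],[0,i['fy'],i['cy']],[0,0,1]]),R.from_rotvec(i['rvec']).as_matrix(),np.array(i['tvec'])
def ray(c,rc,z):
    K,M,t=cam(c);d=M.T@np.linalg.inv(K)@[rc[1],rc[0],1];o=-M.T@t
    return (o+d*(z-o[2])/d[2]).round(4)
def tri(a,b):
    P=[];
    for c in('top','side'):
        K,M,t=cam(c);P.append(K@np.c_[M,t])
    X=cv2.triangulatePoints(P[0],P[1],np.array(a[::-1],float),np.array(b[::-1],float)).ravel();return (X[:3]/X[3]).round(4)
def proj(c,p):
    K,M,t=cam(c);q=K@(M@np.array(p)+t);return (q[1]/q[2]).round(1),(q[0]/q[2]).round(1)
E
python3 - <<'E'
from h import *
im=cv2.imread('pics/top0.png');
print('wheel top',ray('top',[225.7,302.5],.014),'net',ray('top',[225.7,300.4],.014),'side',ray('side',[223.7,274.2],.014))
for c in('top','side'):
    for n in['dark_wheel_top','truck_roof']:
        print(c,n,[(d['point'],round(d['confidence'],2)) for d in r.find_in(c,n)])
print('roof',ray('top',[155.7,453.6],.116),ray('side',[265.9,404.8],.116),tri([155.7,453.6],[265.9,404.8]))
print('vise slide top', tri([202,389],[247,326]))
print('pale', ray('top',[226,271],.014))
s=r.read_state();print(R.from_quat(s['eef_rot']).as_matrix().round(3))
# dark blob
hsv=cv2.cvtColor(im,cv2.COLOR_BGR2HSV);print(im[220:234,296:312].mean(2).astype(int))
a=cv2.imread('pics/top0.png')[130:190,365:485];cv2.imwrite('pics/crop1.png',cv2.resize(a,None,fx=6,fy=6,interpolation=cv2.INTER_CUBIC))
b=cv2.imread('pics/side0.png')[200:330,230:450];cv2.imwrite('pics/crop2.png',cv2.resize(b,None,fx=3.5,fy=3.5,interpolation=cv2.INTER_CUBIC))
E
```

```text
wheel top [0.4371 0.0757 0.014 ] net [0.437  0.0813 0.014 ] side [0.4277 0.069  0.014 ]
top dark_wheel_top [([208.5, 322.1], 0.66), ([189.5, 270.8], 0.6), ([224.8, 299.8], 0.48)]
top truck_roof [([162.5, 422.9], 0.89)]
side dark_wheel_top [([197.9, 296.3], 0.69), ([226.1, 272.5], 0.47)]
side truck_roof [([269.1, 391.7], 0.64)]
roof [ 0.6137 -0.2984  0.116 ] [ 0.6057 -0.3032  0.116 ] [ 0.6116 -0.299   0.1106]
vise slide top [ 0.4924 -0.1419  0.0806]
pale [0.4355 0.1599 0.014 ]
[[ 0.     0.223  0.975]
 [ 0.     0.975 -0.223]
 [-1.     0.    -0.   ]]
[[136 139 129 119 104 100 105 109 115 116 121 123 126 131 129 125]
 [129 117 105  95  91  94  98  95 100 103 102 107 111 114 119 116]
 [128 107  92  93  96 100  99  99  99  97  95 100 105 117 122 125]
 [119 101  98  99 102 101  97 100 102  98  93  93 102 117 127 131]
 [104  91  98 103 107 102 100 100 103 100  91  95 103 115 127 134]
 [ 99  94  95 102  97  96  97  99 103 101  97  94 100 109 126 135]
 [ 97  95 101 103  99  95  93 101 101 102  98  92  95 110 124 130]
 [107  97 102  99  99  98 100  97 100  99  99  91  99 104 116 130]
 [118 106 103 100  99  98 101  98 101  97  90  88  98 109 122 125]
 [136 121 105 103 101  98  95  97  98  96  89  94 105 118 128 133]
 [146 133 118 105 101  96  93  95  92  94  96 103 109 123 129 129]
 [148 141 126 111 107 101  92  93  93  98 103 112 118 128 131 133]
 [143 144 139 130 121 113 111 103 109 105 114 120 124 128 132 133]
 [144 145 145 142 139 135 128 128 130 122 126 128 133 131 130 134]]
```

View pics/crop1.png

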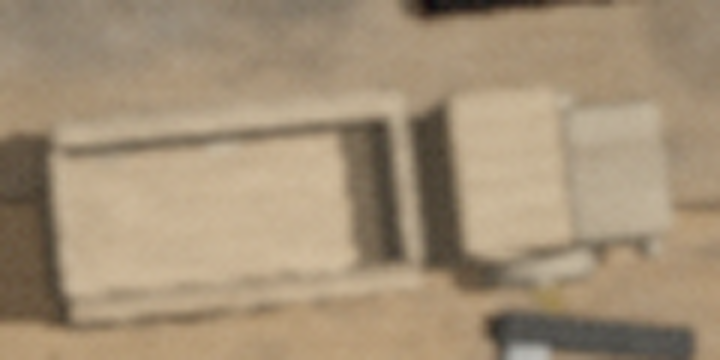

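View pics/crop2.png

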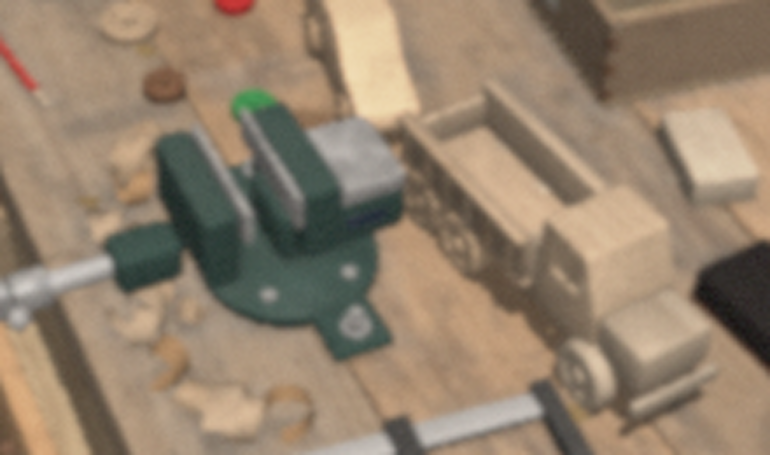

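```bash
python3 - <<'E'
from h import *
print('wheel',ray('top',[226,302.5],.014),ray('side',[223.9,277.0],.014),tri([226,302.5],[223.9,277]))
print('roof',ray('top',[158.7,450.3],.116),ray('side',[266.3,404.3],.116),tri([158.7,450.3],[266.3,404.3]))
print('vise left end',ray('top',[218,346],.13), 'z', tri([209,389],[240,288]))
for z in(.1,.116):print([ray('top',p,z)[:2] for p in ([146,439.5],[145,457.5],[171,460.8],[173,443.3])])
b=cv2.imread('pics/side0.png')[0:130,60:200];cv2.imwrite('pics/crop3.png',cv2.resize(b,None,fx=4,fy=4))
E
```

```text
wheel [0.4363 0.0757 0.014 ] [0.4345 0.0651 0.014 ] [0.4372 0.0755 0.0051]
roof [ 0.6062 -0.2902  0.116 ] [ 0.604  -0.3038  0.116 ] [ 0.6096 -0.2945  0.105 ]
vise left end [ 0.4573 -0.0316  0.13  ] z [ 0.4328 -0.1242  0.1165]
[array([ 0.6405, -0.2684]), array([ 0.6435, -0.3138]), array([ 0.5778, -0.3214]), array([ 0.5723, -0.2774])]
[array([ 0.6376, -0.2636]), array([ 0.6405, -0.3084]), array([ 0.5758, -0.3159]), array([ 0.5704, -0.2725])]
```

```bash
python3 -m pendant '[{"translation":[1.5,-2.65,-0.1],"angular":[0,0,-3.85],"hand":-1},{"translation":[1.5,-2.65,-0.1],"angular":[0,0,-3.85],"hand":-1},{"translation":[1.5,-2.65,-0.1],"angular":[0,0,-3.85],"hand":-1},{"translation":[1.5,-2.65,-0.1],"angular":[0,0,-3.85],"hand":-1},{"translation":[1.5,-2.65,-0.1],"angular":[0,0,-3.85],"hand":-1},{"translation":[1.5,-2.65,-0.1],"angular":[0,0,-3.85],"hand":-1},{"translation":[1.5,-2.65,-0.1],"angular":[0,0,-3.85],"hand":-1},{"translation":[1.5,-2.65,-0.1],"angular":[0,0,-3.85],"hand":-1},{"translation":[1.5,-2.65,-0.1],"angular":[0,0,-3.85],"hand":-1},{"translation":[1.5,-2.65,-0.1],"angular":[0,0,-3.85],"hand":-1}]'
```

```text
time: 1.7
ee_pos: [0.2899, 0.3431, 0.2377]
eef_rot: [0.308, 0.637, -0.307, 0.637]
ft_force: [1.3, 0.2, 0.0]
width: 0.0151
```

View pics/crop3.png

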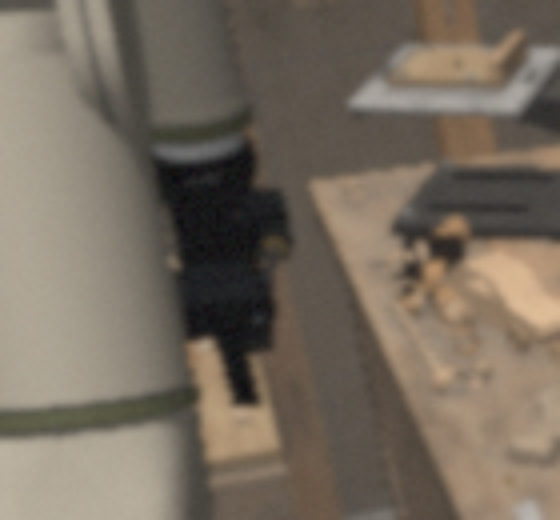

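```bash
python3 - <<'E'
from h import *
print(proj('side',[.4363,.0757,.014]),proj('side',[.4363,.0757,0]))
out=[]
im={c:cv2.imread(f'pics/{c}0.png') for c in('top','side')}
S=6
def draw(c,r0,r1,c0,c1,polys):
    a=cv2.resize(im[c][r0:r1,c0:c1],None,fx=S,fy=S,interpolation=cv2.INTER_CUBIC)
    for P,col in polys:
        q=np.array([[ (proj(c,p)[1]+.5-c0)*S,(proj(c,p)[0]+.5-r0)*S] for p in P]).round().astype(int)
        cv2.polylines(a,[q],True,col,1)
    return a
th=np.linspace(0,6.28,30)
wh=lambda x,y:[[x+.018*np.cos(t),y+.018*np.sin(t),.014] for t in th]
def roof(x,y,a):
    return [[x+u*np.cos(a)-v*np.sin(a),y+u*np.sin(a)+v*np.cos(a),.116] for u,v in((.033,.03),(.033,-.03),(-.033,-.03),(-.033,.03))]
ps=[(wh(.4363,.0757),(0,0,255)),(wh(.4363,.070),(255,0,0)),(roof(.606,-.29,.1),(0,0,255)),(roof(.606,-.297,.1),(255,0,0))]
A=cv2.hconcat([draw('top',210,250,275,340,ps),draw('side',205,245,245,310,ps)])
B=cv2.hconcat([draw('top',135,185,420,485,ps),draw('side',235,285,370,435,ps)])
cv2.imwrite('pics/ov.png',cv2.vconcat([A,B]))
E
```

```text
(np.float64(221.5), np.float64(276.3)) (np.float64(225.3), np.float64(276.5))
```

View pics/ov.png

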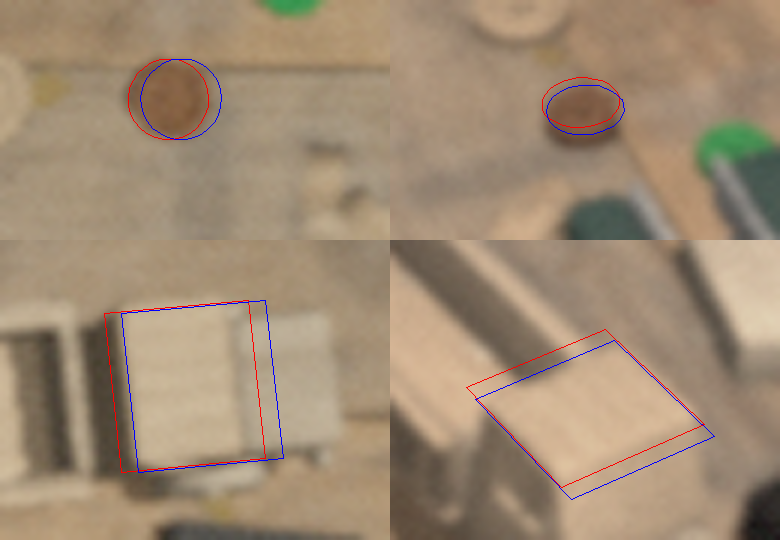

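Overlay: the outlines fit the wheel at about (0.436, 0.073) and the roof at about (0.607, −0.296).

```bash
python3 -m pendant '[{"translation":[1.45,-2.7,-0.8],"angular":[0,0,-3.85],"hand":-1},{"translation":[1.45,-2.7,-0.8],"angular":[0,0,-3.85],"hand":-1},{"translation":[1.45,-2.7,-0.8],"angular":[0,0,-3.85],"hand":-1},{"translation":[1.45,-2.7,-0.8],"angular":[0,0,-3.85],"hand":-1},{"translation":[1.45,-2.7,-0.8],"angular":[0,0,-3.85],"hand":-1},{"translation":[1.45,-2.7,-0.8],"angular":[0,0,-3.85],"hand":-1},{"translation":[1.45,-2.7,-0.8],"angular":[0,0,-3.85],"hand":-1},{"translation":[1.45,-2.7,-0.8],"angular":[0,0,-3.85],"hand":-1},{"translation":[1.45,-2.7,-0.8],"angular":[0,0,-3.85],"hand":-1},{"translation":[1.45,-2.7,-0.8],"angular":[0,0,-3.85],"hand":-1},{"translation":[0,0,0],"angular":[0,0,0],"hand":-1}]'
python3 - <<'E'
from h import *
s=r.read_state();print(R.from_quat(s['eef_rot']).as_matrix().round(3),s['ee_pos'],s['joint_positions'].round(2))
a=[r.camera(c)[:,:,::-1] for c in('top','side')]
cv2.imwrite('pics/hov.png',cv2.hconcat([cv2.resize(a[0][130:290,240:440],None,fx=2,fy=2),cv2.resize(a[1][110:270,200:400],None,fx=2,fy=2)]))
E
```

```text
time: 2.8
ee_pos: [0.4351, 0.0702, 0.1569]
eef_rot: [-0.501, -0.498, 0.502, -0.499]
ft_force: [-0.5, -0.1, 0.3]
width: 0.0001
[[-0.     1.    -0.006]
 [-0.001 -0.006 -1.   ]
 [-1.    -0.     0.001]] [0.43511371 0.07021446 0.15692767] [-0.78 -0.02  0.51  2.06  0.01  1.1  -0.28]
```

View pics/hov.png

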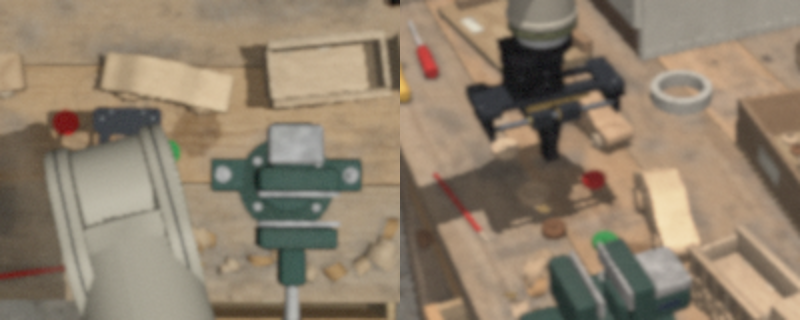

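The long gripper body lies along x, clear of the vise on the right. In the side view the fingertip stands over the brown wheel. Now I descend.

```bash
python3 -m pendant '[{"translation":[0,0.1,-1.4],"angular":[0,0,0],"hand":-1},{"translation":[0,0.1,-1.4],"angular":[0,0,0],"hand":-1},{"translation":[0,0.1,-1.4],"angular":[0,0,0],"hand":-1},{"translation":[0,0,-1.4],"angular":[0,0,0],"hand":-1},{"translation":[0,0,-1.4],"angular":[0,0,0],"hand":-1},{"translation":[0,0,-1.2],"angular":[0,0,0],"hand":-1},{"translation":[0,0,-0.9],"angular":[0,0,0],"hand":-1},{"translation":[0,0,-0.5],"angular":[0,0,0],"hand":-1},{"translation":[0,0,0],"angular":[0,0,0],"hand":-1},{"translation":[0,0,0],"angular":[0,0,0],"hand":-1}]'
python3 - <<'E'
from h import *
p=r.read_state()['ee_pos'];tip=p-[0,0,.025];print(p,proj('side',tip),proj('side',[.436,.073,.014]))
a=r.camera('side')[:,:,::-1]
cv2.imwrite('pics/p1.png',cv2.resize(a[160:260,210:340],None,fx=6,fy=6,interpolation=cv2.INTER_CUBIC))
E
```

```text
time: 3.9
ee_pos: [0.4345, 0.0774, 0.0619]
eef_rot: [0.5, 0.5, -0.499, 0.501]
ft_force: [0.3, 0.4, 0.7]
width: 0.0005
[0.43451173 0.07738246 0.06188274] (np.float64(214.9), np.float64(275.1)) (np.float64(222.1), np.float64(276.5))
```

View pics/p1.png

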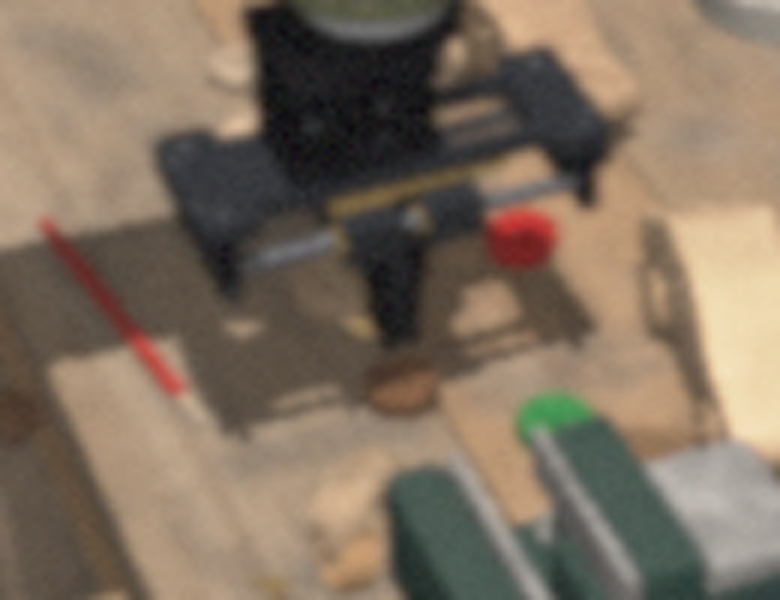

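```bash
python3 -m pendant '[{"translation":[0.1,-0.35,-0.2],"angular":[0,0,0],"hand":-1},{"translation":[0,0,0],"angular":[0,0,0],"hand":-1},{"translation":[0,0,0],"angular":[0,0,0],"hand":-1},{"translation":[0,0,0],"angular":[0,0,0],"hand":-1}]'
python3 - <<'E'
from h import *
p=r.read_state()['ee_pos'];tip=p-[0,0,.025];print(p,proj('side',tip))
a=r.camera('side')[:,:,::-1]
cv2.imwrite('pics/p2.png',cv2.resize(a[195:245,245:310],None,fx=10,fy=10,interpolation=cv2.INTER_CUBIC))
E
```

```text
time: 4.35
ee_pos: [0.4354, 0.0738, 0.0597]
eef_rot: [0.5, 0.5, -0.499, 0.501]
ft_force: [-0.2, -0.5, -0.2]
width: 0.0008
[0.43535978 0.07381995 0.05966165] (np.float64(216.2), np.float64(275.9))
```

View pics/p2.png

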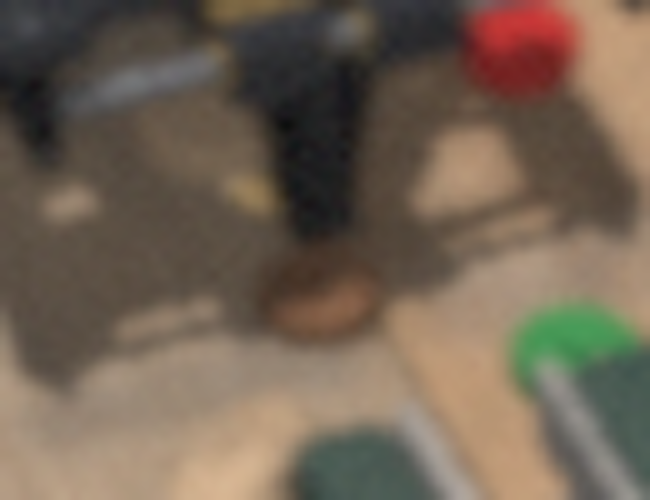

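The tip at (219,277) stands just above the centre of the brown wheel at (224,277), with no contact. Now I hold.

```bash
python3 -m pendant '[{"translation":[0,0,0],"angular":[0,0,0],"hand":-1},{"translation":[0,0,0],"angular":[0,0,0],"hand":-1},{"translation":[0,0,0],"angular":[0,0,0],"hand":-1},{"translation":[0,0,0],"angular":[0,0,0],"hand":-1},{"translation":[0,0,0],"angular":[0,0,0],"hand":-1},{"translation":[0,0,0],"angular":[0,0,0],"hand":-1},{"translation":[0,0,0],"angular":[0,0,0],"hand":-1},{"translation":[0,0,0],"angular":[0,0,0],"hand":-1},{"translation":[0,0,0],"angular":[0,0,0],"hand":-1},{"translation":[0,0,0],"angular":[0,0,0],"hand":-1},{"translation":[0,0,0],"angular":[0,0,0],"hand":-1},{"translation":[0,0,0],"angular":[0,0,0],"hand":-1},{"translation":[0,0,0],"angular":[0,0,0],"hand":-1},{"translation":[0,0,0],"angular":[0,0,0],"hand":-1},{"translation":[0,0,0],"angular":[0,0,0],"hand":-1},{"translation":[0,0,0],"angular":[0,0,0],"hand":-1},{"translation":[0,0,0],"angular":[0,0,0],"hand":-1},{"translation":[0,0,0],"angular":[0,0,0],"hand":-1},{"translation":[0,0,0],"angular":[0,0,0],"hand":-1},{"translation":[0,0,0],"angular":[0,0,0],"hand":-1}]'
python3 -m pendant '[{"translation":[0,0,0],"angular":[0,0,0],"hand":-1},{"translation":[0,0,0],"angular":[0,0,0],"hand":-1},{"translation":[0,0,1],"angular":[0,0,0],"hand":-1},{"translation":[0,0,2],"angular":[0,0,0],"hand":-1},{"translation":[0,0,2.5],"angular":[0,0,0],"hand":-1},{"translation":[0,0,2.5],"angular":[0,0,0],"hand":-1},{"translation":[0,0,2.5],"angular":[0,0,0],"hand":-1},{"translation":[0,0,2.5],"angular":[0,0,0],"hand":-1},{"translation":[0,0,2.5],"angular":[0,0,0],"hand":-1},{"translation":[0,0,2.5],"angular":[0,0,0],"hand":-1},{"translation":[0,0,1],"angular":[0,0,0],"hand":-1},{"translation":[0,0,0],"angular":[0,0,0],"hand":-1}]'
```

```text
time: 6.4
ee_pos: [0.4353, 0.0738, 0.0596]
eef_rot: [0.499, 0.501, -0.499, 0.501]
ft_force: [0.5, -0.3, 0.2]
width: 0.0003
time: 7.6
ee_pos: [0.4359, 0.0739, 0.2509]
eef_rot: [0.5, 0.5, -0.499, 0.501]
ft_force: [0.3, -0.2, 0.1]
width: 0.0002
```

```bash
python3 -m pendant '[{"translation":[0.95,-2.05,0],"angular":[0,0,0],"hand":-1},{"translation":[0.95,-2.05,0],"angular":[0,0,0],"hand":-1},{"translation":[0.95,-2.05,0],"angular":[0,0,0],"hand":-1},{"translation":[0.95,-2.05,0],"angular":[0,0,0],"hand":-1},{"translation":[0.95,-2.05,0],"angular":[0,0,0],"hand":-1},{"translation":[0.95,-2.05,0],"angular":[0,0,0],"hand":-1},{"translation":[0.95,-2.05,0],"angular":[0,0,0],"hand":-1},{"translation":[0.95,-2.05,0],"angular":[0,0,0],"hand":-1},{"translation":[0.95,-2.05,0],"angular":[0,0,0],"hand":-1},{"translation":[0.95,-2.05,0],"angular":[0,0,0],"hand":-1},{"translation":[0.95,-2.05,0],"angular":[0,0,0],"hand":-1},{"translation":[0.95,-2.05,0],"angular":[0,0,0],"hand":-1},{"translation":[0.95,-2.05,0],"angular":[0,0,0],"hand":-1},{"translation":[0.95,-2.05,0],"angular":[0,0,0],"hand":-1},{"translation":[0.95,-2.05,0],"angular":[0,0,0],"hand":-1},{"translation":[0.95,-2.05,0],"angular":[0,0,0],"hand":-1},{"translation":[0.95,-2.05,0],"angular":[0,0,0],"hand":-1},{"translation":[0.95,-2.05,0],"angular":[0,0,0],"hand":-1},{"translation":[0,0,0],"angular":[0,0,0],"hand":-1},{"translation":[0,0,0],"angular":[0,0,0],"hand":-1}]'
python3 - <<'E'
from h import *
p=r.read_state()['ee_pos'];tip=p-[0,0,.025];print(p,proj('side',tip))
a=r.camera('side')[:,:,::-1]
cv2.imwrite('pics/t1.png',cv2.resize(a[160:310,300:480],None,fx=4,fy=4,interpolation=cv2.INTER_CUBIC))
E
```

```text
time: 9.6
ee_pos: [0.6056, -0.2955, 0.248]
eef_rot: [0.499, 0.501, -0.5, 0.5]
ft_force: [1.0, 0.7, 0.6]
width: 0.0003
[ 0.60562628 -0.29549603  0.24803448] (np.float64(227.3), np.float64(408.2))
```

View pics/t1.png

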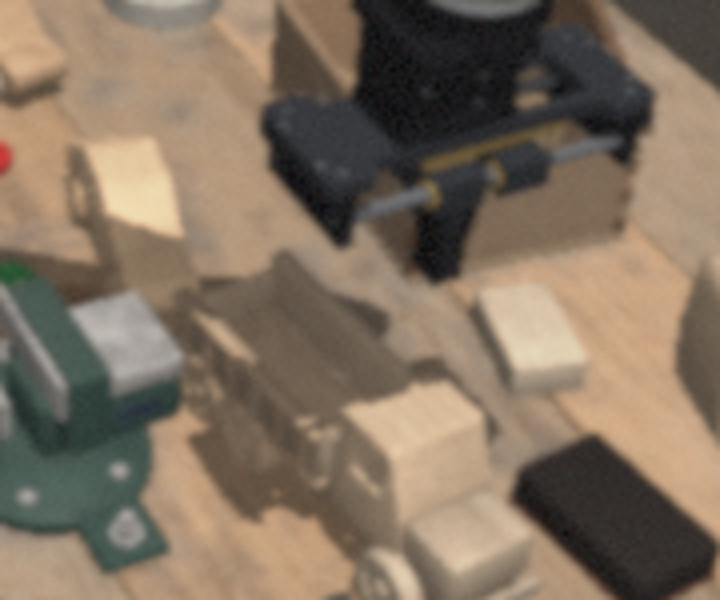

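The tip shows at (229,409), above the cab roof at (267,404), close to the predicted (227,408). Next I descend 8.7 cm.

```bash
python3 -m pendant '[{"translation":[0.1,0,-1.4],"angular":[0,0,0],"hand":-1},{"translation":[0,0,-1.4],"angular":[0,0,0],"hand":-1},{"translation":[0,0,-1.4],"angular":[0,0,0],"hand":-1},{"translation":[0,0,-1.4],"angular":[0,0,0],"hand":-1},{"translation":[0,0,-1.4],"angular":[0,0,0],"hand":-1},{"translation":[0,0,-1],"angular":[0,0,0],"hand":-1},{"translation":[0,0,-0.5],"angular":[0,0,0],"hand":-1},{"translation":[0,0,0],"angular":[0,0,0],"hand":-1},{"translation":[0,0,0],"angular":[0,0,0],"hand":-1}]'
python3 - <<'E'
from h import *
p=r.read_state()['ee_pos'];tip=p-[0,0,.025];print(p,proj('side',tip),proj('side',tip-[0,0,.02]))
a=r.camera('side')[:,:,::-1];b=r.camera('top')[:,:,::-1]
cv2.imwrite('pics/t2.png',cv2.hconcat([cv2.resize(a[230:290,370:435],None,fx=6,fy=6,interpolation=cv2.INTER_CUBIC),cv2.resize(b[120:240,360:490],None,fx=3,fy=3)]))
E
```

```text
time: 10.55
ee_pos: [0.6075, -0.2954, 0.1651]
eef_rot: [0.5, 0.5, -0.499, 0.501]
ft_force: [-0.5, 0.8, 0.5]
width: 0.0005
[ 0.60751169 -0.29543781  0.16506396] (np.float64(255.6), np.float64(404.8)) (np.float64(262.1), np.float64(403.8))
```

View pics/t2.png

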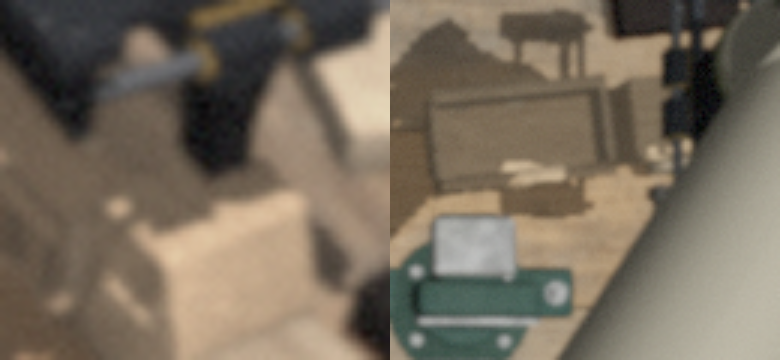

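```bash
python3 -m pendant '[{"translation":[0,-0.1,-0.4],"angular":[0,0,0],"hand":-1},{"translation":[0,0,0],"angular":[0,0,0],"hand":-1},{"translation":[0,0,0],"angular":[0,0,0],"hand":-1},{"translation":[0,0,0],"angular":[0,0,0],"hand":-1},{"translation":[0,0,0],"angular":[0,0,0],"hand":-1},{"translation":[0,0,0],"angular":[0,0,0],"hand":-1},{"translation":[0,0,0],"angular":[0,0,0],"hand":-1},{"translation":[0,0,0],"angular":[0,0,0],"hand":-1},{"translation":[0,0,0],"angular":[0,0,0],"hand":-1},{"translation":[0,0,0],"angular":[0,0,0],"hand":-1},{"translation":[0,0,0],"angular":[0,0,0],"hand":-1},{"translation":[0,0,0],"angular":[0,0,0],"hand":-1},{"translation":[0,0,0],"angular":[0,0,0],"hand":-1},{"translation":[0,0,0],"angular":[0,0,0],"hand":-1},{"translation":[0,0,0],"angular":[0,0,0],"hand":-1},{"translation":[0,0,0],"angular":[0,0,0],"hand":-1},{"translation":[0,0,0],"angular":[0,0,0],"hand":-1},{"translation":[0,0,0],"angular":[0,0,0],"hand":-1},{"translation":[0,0,0],"angular":[0,0,0],"hand":-1},{"translation":[0,0,0],"angular":[0,0,0],"hand":-1}]'
python3 -m pendant '[{"translation":[0,0,0],"angular":[0,0,0],"hand":-1},{"translation":[0,0,0],"angular":[0,0,0],"hand":-1},{"translation":[0,0,0],"angular":[0,0,0],"hand":-1},{"translation":[0,0,0],"angular":[0,0,0],"hand":-1}]'
python3 - <<'E'
from h import *
a=r.camera('side')[:,:,::-1]
cv2.imwrite('pics/t3.png',a[100:400,200:500].repeat(2,0).repeat(2,1))
E
```

```text
time: 12.65
ee_pos: [0.6073, -0.2962, 0.1606]
eef_rot: [0.499, 0.501, -0.499, 0.501]
ft_force: [0.1, 0.3, 0.3]
width: 0.0005
time: 13.05
ee_pos: [0.6073, -0.2962, 0.1606]
eef_rot: [0.499, 0.5, -0.499, 0.501]
ft_force: [0.3, 0.4, -0.5]
width: 0.0006
```

View pics/t3.png

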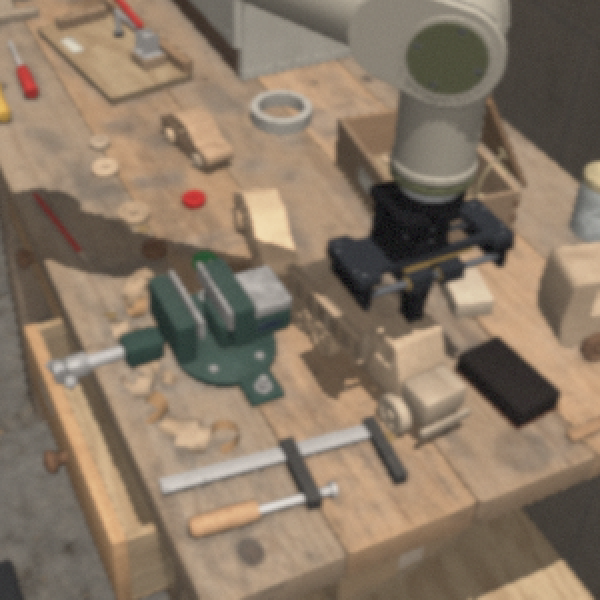

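The fingertip at about (258,406) hovers over the cab roof. All wheels, cars and the truck are where they were, and the wrist force is about zero.

```bash
python3 -c "
from bench import r
print(r.close_job())"
```

```text
the job is handed in; nothing more can be done
None
```

I pointed with closed fingers at the dark brown wheel, then at the dump truck's cab roof. I handed the job in still pointing at the roof, about 13 s into the 38 s allowed.

- **Dark wheel:** the fingertips were at (0.435, 0.074, 0.035), about 2 cm above it, for about 2.3 s.
- **Cab roof:** the fingertips were at (0.607, −0.296, 0.136), about 2 cm above it, for about 2.3 s before I handed in.
- **Last checks:** wrist forces stayed within about 1 N of zero noise, and in the last side picture nothing had moved.
- **Disagreements:**
  - The two cameras disagreed by up to about 1 cm in y on the wheel and the roof. I fitted outlines in both pictures and took a position between them.
  - The network ranked the green and red discs among or above the dark wheel, so I chose by colour and row.
  - The roof looked about 50 mm long rather than 60 mm, so its y centre is uncertain by a few mm.

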